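# Park the pitch pot and set its screw cap to vent

### The arm

A 7-joint arm with a two-finger parallel gripper is mounted at the origin on a cart in front of the work surface, level with it; the furniture and walls round the work are solid. World frame = base frame: x ahead of the robot, y to its left, z up, the work surface at z = 0. Lengths are in m, angles in rad, forces in N, time in s.
With the tool pointing down it reaches from about 0.425 to 0.95 m from the base axis. Payload 4.7 kg.
Tool frame: the origin (TCP) lies between the finger pads; the fingertips stand 25 mm ahead of it and the grasp point (between the pads) lies 6 mm ahead of it; x points along the fingers, z is the direction in which the jaws open and shut, and the axes are right-handed (so a half turn about x gives the same grasp; the last joint's range is limited). The gripper opens to 85 mm and grips with 20 to 120 N. Pads are 22 mm wide; open, the fingers measure 114 mm over their backs; the gripper's body (76 mm by 85 mm) begins 54 mm behind the grasp point. The pads swing forward as they close: fully open they stand 13 mm farther back than shut.
Start: joints at [1.254, 0.469, -0.049, 1.532, 0.024, 1.141, -0.082], TCP at [0.192, -0.647, 0.256] pointing down, gripper open.
Joint ranges: [-2.59, 2.59], [-0.33, 1.99], [-1.39, 1.29], [0.1, 2.45], [-1.04, 4.18], [0.21, 1.99], [-2.66, 2.66]. Speed limits (rad/s): [2.57, 2.57, 3.14, 3.14, 3.14, 3.14, 3.14].

### API

Orientations are given as a 3x3 rotation matrix whose columns are the frame's x, y, z axes.
In Python, from rig import * gives the robot as it stands. Calls block until the motion is done:
- movep(position, orientation): joint-space move of the TCP to a pose.
- move_l(position, attitude=None, feed=0.15, until_force=None): straight line of the TCP; attitude=None keeps the orientation; feed is the mean speed in m/s. With until_force (N) it stops when the force on the tool has changed by that much, and returns True; else False.
- move_joints(angles): joint-space move.
- command_gripper(opening, newtons=None): finger opening in m; newtons is the grip in N (None keeps the last); returns when the fingers have stopped.
- sleep(seconds).
- inverse_kinematics(position, orientation): joint angles nearest the present ones, or None.
- sense(): the state.
- camera(name): name is "scene" or "top" or "wrist"; returns (picture, depth): 480x640x3 uint8, red, green, blue; 480x640 float32, m along the optical axis (not along the pixel's ray), 0 where there is no reading.
- camera_params(name): a dict with "K" (3x3 intrinsics, pixels), "position" and "rotation" of the camera in the world; the wrist camera has in their place "tool_from_camera" (4x4, takes a point from camera to tool coordinates, whose origin is the TCP and whose axes are the tool frame's). Camera axes: x right, y down, z forward; pixel columns grow to the right and rows downward; lengths in m; the calibration is good to about 2 mm. A picture is of the moment at which its call begins: read the wrist's pose just before it. camera_params takes no time and is no camera call.
A pose or a line that the arm cannot do raises Unreachable and nothing moves.
- finish_job(): hands the job in, once; it reports no verdict.
The state is a dict: "time_s": time; "joint_pos": joint angles; "qd": joint speeds; "joint_efforts": joint torques, N m; "position": TCP position; "tcp_rot": TCP orientation; "wrist_force": force on the tool from outside, world axes, zero at the start; "ft_torque": the same for the moment, N m; "finger_gap": finger opening in m.
Only numpy, scipy, OpenCV 4.12 (cv2) and the standard library are available. Lean on these libraries where they do the work, as an engineer would, in place of code of your own. Each camera call takes 0.05 s, during which the arm holds its last target.

### The job

Slide the square pot along the board, without lifting it, from the blue start mark until it is fully home in the three-sided bay. Then screw its knurled brass cap down clockwise until it bottoms out, and back it off a quarter turn so that it cannot seize. Finish while still gripping the cap there between the fingers, keep holding it and do not let go; leave the other things on the bench alone.

Things in the scene. Friction and masses are not known exactly. Their poses are not given: they have to be found in the camera images.
- board: Fixed plywood board, 94 x 270 x 10 mm (x, y, z), laid across a steel tray, its top at z = 53 mm; origin: under its centre at bench height. Blue square start mark at its +y end. At its -y end the bay: three aluminium walls, 8 mm thick, 14 mm high above the board, round a space 62 mm wide in x, closed at -y, open to +y, with flared ends 18 to 45 mm on the +y side of bay_home.
- bay_home (a point): The point on the board's top where the centre of the pot's underside is when the pot stands fully home in the bay, its front face against the back wall: 70 mm from the board's centre in the board's -y. Axes as the board's.
- start_mark (a point): Centre of the blue square outline on the board's top, 70 mm from the board's centre in the board's +y (140 mm from bay_home). The pot starts on or near it.
- pitch_pot: Loose grey square steel pot, 56 x 56 mm, 50 mm tall without its cap, about 0.8 kg; origin: centre of its underside; faces normal to its x and y. Starts upright on the board, somewhat turned. On its top beside the cap: a white mark on its -x side (cap's white line stands there when fully down), a yellow one on its -y side (line stands there a quarter turn back).
- screw_cap: The pot's knurled brass screw cap, 45 mm across, 26 mm tall, on the pot's axis. Origin: centre of its underside, 51 mm above the pot's underside when fully down, 0.95 mm higher per rad unscrewed. This frame rises with the cap but does not turn with it (see joint cap_turn). The cap already sits on its first threads and cannot come off.
- cap_mid (a point): Centre of the cap, 13 mm above its underside: the height to grip it at.
- cap_turn (a joint): How far the cap is unscrewed, rad: 0 = bottomed out on a hard stop; grows anticlockwise seen from above (clockwise screws it down). Starts between 1.8 and 2.9. Right-hand thread, 6 mm a turn, friction 0.05 N m; it stays where it is left. The white line on the cap points to the pot's -x at 0 and to its -y at pi/2.
- mason_jar: Bystander, loose, to be left alone: glass preserving jar with a grey lid, 84 mm across, 123 mm tall; origin at its underside.
- green_bottle: Bystander, loose, to be left alone: green glass bottle with a black cap, 55 mm across, 104 mm tall; origin at its underside.
- crucible: Bystander, loose, to be left alone: grey plaster cup, 60 mm across, 87 mm tall; origin at its underside.
- clay_pot: Bystander, loose, to be left alone: small terracotta pot with a wooden stick in it, about 100 mm across, 91 mm tall; origin at its underside.
- loupe: Bystander, loose, to be left alone: black cone-shaped eye loupe, 38 mm across, 31 mm tall; origin at its underside.
- pliers: Bystander, loose, to be left alone: blue-handled pliers lying flat, 124 mm long; origin at its underside.
- ring_clamp: Bystander, loose, to be left alone: wooden ring clamp lying flat, 130 mm long; origin at its underside.
Mind the look-alikes: they are no part of the job. What is shaped like the pitch_pot but pink is not meant.

How it is judged:
On the way, in this order (a step that is already met when the one before it is completed fails the run):
1. the pot stands fully home in the bay (horizontal distance between pitch_pot and bay_home below 0.008 m and angle between the y axis of pitch_pot and the y axis of board, either way round below 0.15 rad and height (world z) of pitch_pot below 0.056 m), for 0.2 s.
2. the cap is bottomed out, the pot still home in the bay (horizontal distance between pitch_pot and bay_home below 0.008 m and angle between the y axis of pitch_pot and the y axis of board, either way round below 0.15 rad and value of joint cap_turn below 0.08 rad), for 0.15 s.
At the end, for the whole second after the job is handed in: Pot upright in the bay, centre within 8 mm of home, square within 8 degrees; the cap, bottomed out there first, now unscrewed 90 degrees (within 20) and still; the fingers grip it with over 2 N, its middle within 30 mm of the point between the pads (all of step 1 and angle between pitch_pot's own z axis and vertical below 0.06 rad and value of joint cap_turn between 1.22 and 1.92 rad and velocity of joint cap_turn between -0.1 and 0.1 rad/s and contact force between the fingers and screw_cap above 2 N and distance between the grasp point and cap_mid below 0.03 m); the arm keeps its last pose, push and grip.
It fails at once if the pot is lifted more than 6 mm off the board (height (world z) of pitch_pot above 0.059 m).
It fails at once if the pot is tipped by more than 10 degrees (angle between pitch_pot's own z axis and vertical above 0.18 rad).
It fails at once if another thing on the bench is pushed more than 30 mm (distance of any of mason_jar, green_bottle, crucible, clay_pot, loupe, pliers, ring_clamp from where it was at the start of the episode above 0.03 m).
It also fails if it takes over 67 s, if anything falls off the work surface, if the arm or the gripper's body presses on something with over 40 N, if the wrist force passes 120 N, or if a joint passes its speed limit or range.

## Working session

There is one attempt and no reset: what is moved stays moved. The work goes in short steps, each a Python script; the robot and the scene stay as the last script left them, time stands still between calls to the robot, and variables do not carry over. Pictures are saved under pics/ and viewed, and the job is handed in when it is done.

```bash
ls; mkdir -p pics; python3 - <<'E'
from rig import *
import cv2,numpy as np
for n in ["scene","top"]:
    im,d=camera(n); cv2.imwrite(f"pics/{n}0.png",im[:,:,::-1]); np.save(f"pics/{n}0.npy",d)
    p=camera_params(n); print(n,p)
s=sense(); print(s)
E
```

```text
pics
scene {'K': array([[467.56892568,   0.        , 319.10890504],
       [  0.        , 467.56892568, 246.52279397],
       [  0.        ,   0.        ,   1.        ]]), 'position': array([-0.24255812,  0.65565297,  0.66909901]), 'rotation': array([[-0.60748412, -0.39638273,  0.68836311],
       [-0.79425665,  0.29119226, -0.53325739],
       [ 0.01092801, -0.87068237, -0.49172429]])}
top {'K': array([[607.09309151,   0.        , 319.16741954],
       [  0.        , 607.09309151, 241.8575893 ],
       [  0.        ,   0.        ,   1.        ]]), 'position': array([0.22119584, 0.04411815, 1.65838061]), 'rotation': array([[ 0.04247069, -0.97873534,  0.20068229],
       [-0.99908819, -0.04248169,  0.00425367],
       [ 0.00436211, -0.20067996, -0.97964714]])}
{'time_s': 0.1, 'joint_pos': array([ 1.25411316,  0.46936903, -0.04860152,  1.53358905,  0.02412293,
        1.14101432, -0.08228423]), 'qd': array([ 1.37925885e-03, -9.63426317e-04, -2.09104338e-04, -3.85841536e-03,
        1.64794423e-03, -5.50037521e-04, -3.89639418e-05]), 'joint_efforts': array([ 1.00832352e-03, -5.11513603e+01, -4.68807179e-02, -2.38389730e+01,
        1.08220926e-02,  4.34469097e-03,  8.20808424e-06]), 'position': array([ 0.19145599, -0.64676577,  0.25535463]), 'tcp_rot': array([[-5.86670151e-04,  9.58858222e-01,  2.83884777e-01],
       [ 1.69457400e-03,  2.83885371e-01, -9.58856728e-01],
       [-9.99998392e-01, -8.14688587e-05, -1.79140329e-03]]), 'wrist_force': array([ 0.07967345, -0.32036974, -0.72728274]), 'ft_torque': array([ 0.00678209, -0.03414137,  0.05515755]), 'finger_gap': 0.085188326722114}
```

View pics/scene0.png

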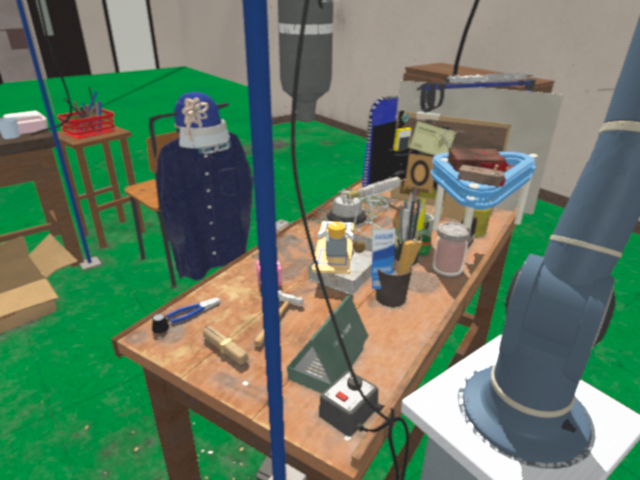

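View pics/top0.png

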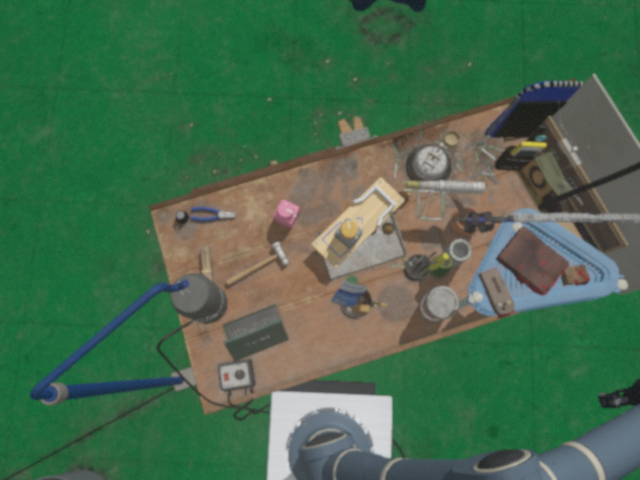

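```bash
python3 - <<'E'
import cv2
a=cv2.imread("pics/top0.png")[160:310,270:470]; cv2.imwrite("pics/t0c.png",cv2.resize(a,None,fx=4,fy=4,interpolation=cv2.INTER_CUBIC))
a=cv2.imread("pics/scene0.png")[160:310,250:450]; cv2.imwrite("pics/s0c.png",cv2.resize(a,None,fx=4,fy=4,interpolation=cv2.INTER_CUBIC))
E
```

```text
(no output)
```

View pics/t0c.png

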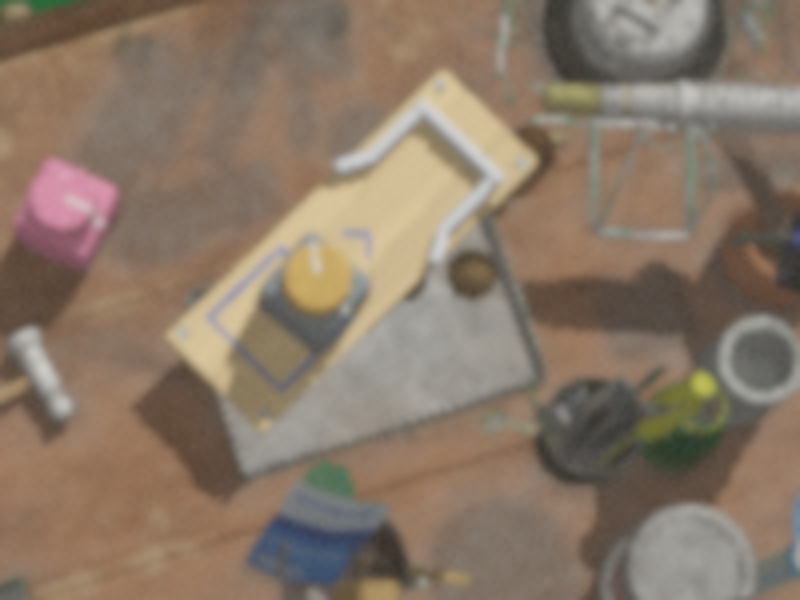

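View pics/s0c.png

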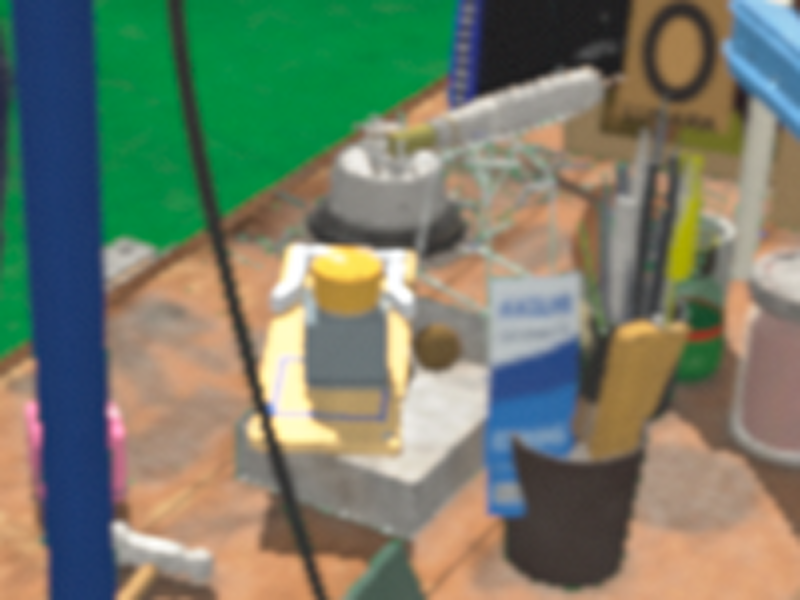

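```bash
cat > h.py <<'E'
import numpy as np,cv2
from rig import *
def ray(n,uv,z,p=None):
    p=p or camera_params(n); K=p["K"];uv=np.atleast_2d(np.array(uv,float))
    d=np.c_[(uv-K[:2,2])/K[0,0],np.ones(len(uv))]@p["rotation"].T
    return p["position"]+d*((z-p["position"][2])/d[:,2])[:,None]
def cloud(p,d):
    K=p["K"];v,u=np.mgrid[:480,:640]
    c=np.stack([(u-K[0,2])/K[0,0]*d,(v-K[1,2])/K[1,1]*d,d],-1)
    return c@p["rotation"].T+p["position"]
E
python3 - <<'E'
from h import *
c=lambda l:np.array(l)/4.-0.375+np.array([270,160])
cor=ray("top",c([(168,335),(265,430),(540,160),(443,70)]),.053)
print(cor.round(4), np.linalg.norm(np.diff(cor,axis=0),axis=1), cor.mean(0))
print("mark",ray("top",c([(210,320),(282,247),(370,238),(283,388)]),.053).round(4))
print("cap",ray("top",c([(318,272)]),.13).round(4))
P=cloud(camera_params("top"),np.load("pics/top0.npy"))
for n,pt in dict(board=(400,200),cap=(320,275),disc=(640,30),pen=(700,100),pen2=(570,97),pen3=(790,103),wall=(490,180),ball=(470,270),tools=(590,430),jar=(690,560),card=(320,520),green=(700,400),pink=(60,210),cru=(760,355),h=(790,260),pen4=(600,97)).items():
    u,v=c([pt])[0].astype(int); print(n,P[v,u].round(3))
E
```

```text
[[ 0.545   0.0712  0.053 ]
 [ 0.483   0.0035  0.053 ]
 [ 0.6782 -0.1778  0.053 ]
 [ 0.7397 -0.11    0.053 ]] [0.09183607 0.26642261 0.0915178 ] [ 0.61147731 -0.0532782   0.053     ]
mark [[ 0.5566  0.0434  0.053 ]
 [ 0.6093 -0.0034  0.053 ]
 [ 0.6182 -0.063   0.053 ]
 [ 0.5121 -0.0075  0.053 ]]
cap [[ 0.5751 -0.025   0.13  ]]
board [ 0.648 -0.081  0.052]
cap [ 0.574 -0.025  0.131]
disc [ 0.763 -0.238  0.086]
pen [ 0.698 -0.267  0.146]
pen2 [ 0.698 -0.184  0.143]
pen3 [ 0.697 -0.326  0.148]
wall [ 0.661 -0.142  0.065]
ball [ 0.603 -0.133  0.038]
tools [ 0.482 -0.204  0.114]
jar [ 0.401 -0.266  0.124]
card [ 0.412 -0.028  0.159]
green [ 0.497 -0.263  0.164]
pink [0.621 0.148 0.083]
cru [ 0.554 -0.331  0.033]
h [ 0.533 -0.265  0.395]
pen4 [ 0.7   -0.203  0.138]
```

```bash
python3 - <<'E'
from h import *
H=np.full((120,160),-1.)
for n in ["top","scene"]:
    P=cloud(camera_params(n),np.load(f"pics/{n}0.npy")).reshape(-1,3); ok=(np.load(f"pics/{n}0.npy").ravel()>0)&(P[:,2]<1.2)&(P[:,2]>-.1)
    P=P[ok]; i=((P[:,0]+.1)/.01).astype(int); j=((.6-P[:,1])/.01).astype(int)
    k=(i>=0)&(i<120)&(j>=0)&(j<160); np.maximum.at(H,(i[k],j[k]),P[k,2])
im=np.clip(H/.8*255,0,255).astype(np.uint8)
np.save("pics/H.npy",H)
im=cv2.applyColorMap(im,cv2.COLORMAP_JET)[::-1]; im=cv2.resize(im,None,fx=5,fy=5,interpolation=0)
for x in np.arange(0,1.1,.2):
    cv2.putText(im,f"x{x:.1f}",(0,int(600-(x+.1)*500)),0,.4,(255,255,255))
for y in np.arange(-.8,.6,.2): cv2.putText(im,f"y{y:.1f}",(int((.6-y)*500),595),0,.4,(255,255,255))
cv2.imwrite("pics/H.png",im)
E
```

```text
(no output)
```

View pics/H.png

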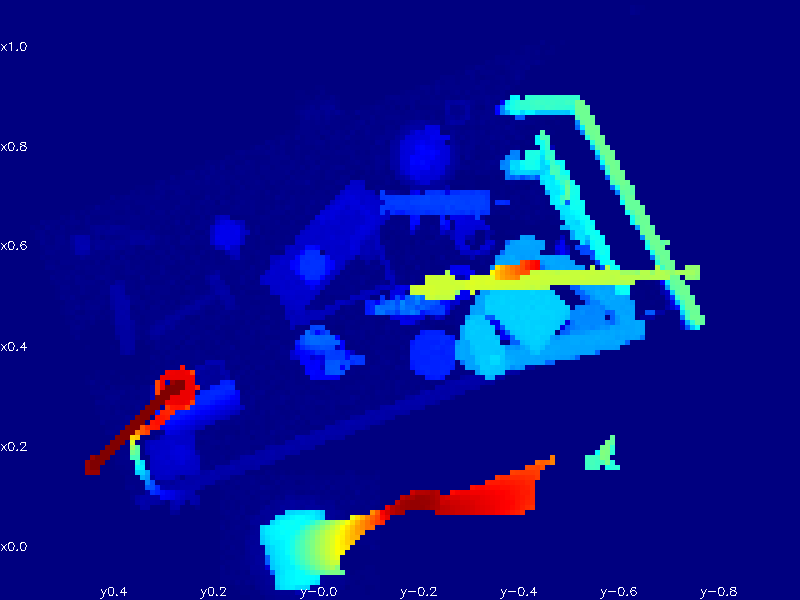

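```bash
cat >> h.py <<'E'
def R(yaw):
    x=np.array([0,0,-1.]);z=np.array([np.cos(yaw),np.sin(yaw),0]);return np.c_[x,np.cross(z,x),z]
E
python3 - <<'E'
from h import *
H=np.load("pics/H.npy")
def hh(x0,x1,y0,y1): 
    return H[int((x0+.1)*100):int((x1+.1)*100),int((.6-y1)*100):int((.6-y0)*100)].max()
print("shelf",hh(.3,.5,-.45,-.28),"boom",hh(.48,.56,-.3,-.18),hh(.5,.56,-.7,-.5))
print(camera_params("wrist")["tool_from_camera"].round(3),camera_params("wrist")["K"])
print(sense()["time_s"])
for p,y in [((.13,-.43,.42),-1.28),((.35,-.26,.42),-.6),((.5,-.02,.36),.8),((.575,-.025,.096),.6),((.663,-.101,.096),.8),((.663,-.101,.13),1.7),((.663,-.101,.13),-1.4)]:
    q=inverse_kinematics(p,R(y)); print(p,y,None if q is None else np.round(q,2))
E
```

```text
shelf 0.2742778538154689 boom 0.46751768975230745 0.46115927350158326
[[ 0.    -0.321  0.947 -0.118]
 [ 0.    -0.947 -0.321  0.083]
 [ 1.     0.    -0.     0.   ]
 [ 0.     0.     0.     1.   ]] [[338.62152019   0.         316.06173381]
 [  0.         338.62152019 241.65263765]
 [  0.           0.           1.        ]]
0.1
(0.13, -0.43, 0.42) -1.28 [ 1.26 -0.02 -0.07  1.78 -0.    1.37 -0.1 ]
(0.35, -0.26, 0.42) -0.6 [ 0.94 -0.03 -0.39  1.79 -0.01  1.37 -0.04]
(0.5, -0.02, 0.36) 0.8 [ 0.72  0.19 -0.87  1.76  0.15  1.27  0.61]
(0.575, -0.025, 0.096) 0.6 [ 0.48  0.6  -0.69  1.89  0.51  0.84  0.13]
(0.663, -0.101, 0.096) 0.8 [ 0.59  0.76 -0.77  1.65  0.61  0.99  0.42]
(0.663, -0.101, 0.13) 1.7 [ 0.59  0.71 -0.77  1.63  0.56  1.03  1.35]
(0.663, -0.101, 0.13) -1.4 [ 0.32  0.61 -0.33  1.65  0.24  0.93 -1.5 ]
```

```bash
python3 - <<'E'
from h import *
movep((.128,-.42,.42),R(-1.28)); q=sense()["joint_pos"].copy(); print(q.round(2),sense()["time_s"])
q[0]=0.05;q[2]=0;q[4]=0;q[6]=.75
move_joints(q)
s=sense();print(s["position"],s["wrist_force"],s["time_s"])
movep((.54,-.03,.30),R(.8))
s=sense();print(s["joint_pos"].round(2),s["wrist_force"],s["time_s"])
im,d=camera("wrist"); cv2.imwrite("pics/w1.png",im[:,:,::-1]);np.savez("pics/w1.npz",d=d,p=s["position"],R=s["tcp_rot"])
E
```

```text
[ 1.25 -0.03 -0.07  1.8  -0.    1.37 -0.1 ] 1.2083
[ 0.43685886 -0.06526291  0.41918507] [-0.43377025 -0.01559191 -0.17446716] 2.9333
[ 0.01  0.21 -0.03  1.8   0.01  1.13  0.77] [-0.09529388 -0.88982124  0.02759355] 3.625
```

View pics/w1.png

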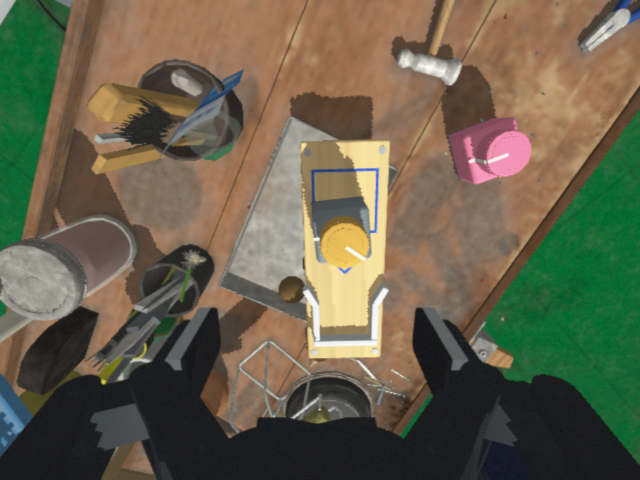

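```bash
cat >> h.py <<'E'
def wcam(p,Rt):
    c=camera_params("wrist");T=c["tool_from_camera"]
    return dict(K=c["K"],position=p+Rt@T[:3,3],rotation=Rt@T[:3,:3])
E
python3 - <<'E'
import cv2
a=cv2.imread("pics/w1.png")
cv2.imwrite("pics/w1c.png",cv2.resize(a[180:280,295:395],None,fx=6,fy=6,interpolation=cv2.INTER_CUBIC))
cv2.imwrite("pics/w1b.png",cv2.resize(a[130:370,280:410],None,fx=2.5,fy=2.5,interpolation=cv2.INTER_CUBIC))
E
```

```text
(no output)
```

View pics/w1c.png

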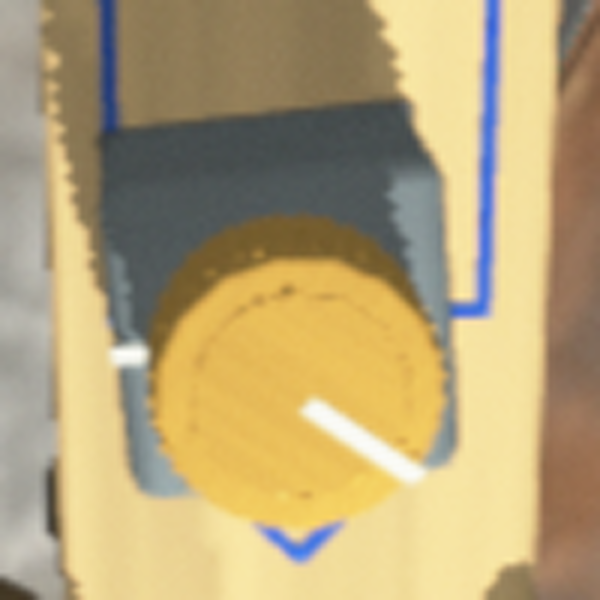

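View pics/w1b.png

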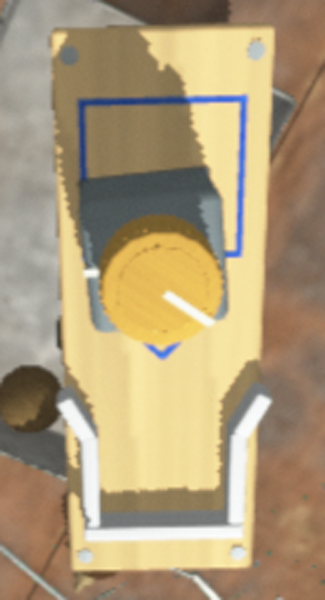

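```bash
python3 - <<'E'
from h import *
f=np.load("pics/w1.npz");W=wcam(f["p"],f["R"])
b=lambda l:(np.array(l)+.5)/2.5-.5+[280,130]
c=lambda l:(np.array(l)+.5)/6-.5+[295,180]
r=lambda uv,z:ray("",uv,z,W)
B=r(b([(52,30),(273,27),(250,570),(72,568)]),.053);print(B.round(4),np.linalg.norm(np.diff(B,axis=0),axis=1),B.mean(0))
x=B[1]+B[2]-B[0]-B[3];y=B[0]+B[1]-B[2]-B[3];print("yawx",np.arctan2(x[1],x[0]),"yawy",np.arctan2(-y[0],y[1]))
y=y/np.linalg.norm(y);print("home",B.mean(0)-.07*y)
print("inner back wall",r(b([(100,528),(228,526)]),.067), )
E_=r(c([(105,130),(408,98)]),.053);d=E_[1]-E_[0];print("rear bottom",E_,np.linalg.norm(d),np.arctan2(d[1],d[0]))
E_=r(c([(443,190),(457,440)]),.103);d=E_[0]-E_[1];print("right top",E_,np.linalg.norm(d),np.arctan2(-d[0],d[1]))
E_=r(c([(103,190),(132,470)]),.103);d=E_[0]-E_[1];print("left top",E_,np.linalg.norm(d),np.arctan2(-d[0],d[1]))
print("cap",r(c([(298,388)]),.133))
L=r(c([(310,403),(418,475)]),.133);d=L[1]-L[0];print("line",np.arctan2(d[1],d[0]),np.linalg.norm(d))
P=cloud(W,f["d"])
for n,(u,v) in dict(cap=(340,250),board=(355,290)).items(): print(n,P[v,u])
m=(P[...,2]>.124)&(P[...,2]<.14)&(np.hypot(P[...,0]-.575,P[...,1]+.025)<.04); print("cap centre depth",P[m].mean(0),(P[m].max(0)+P[m].min(0))/2,m.sum())
E
```

```text
[[ 0.4798  0.0049  0.053 ]
 [ 0.5428  0.0713  0.053 ]
 [ 0.7397 -0.1113  0.053 ]
 [ 0.6748 -0.1762  0.053 ]] [0.09152372 0.26851756 0.09177895] [ 0.60930729 -0.0528404   0.053     ]
yawx 0.798516219183096 yawy 0.8228131708027081
home [ 0.66062164 -0.10045172  0.053     ]
inner back wall [[ 0.66040923 -0.14234822  0.067     ]
 [ 0.70299678 -0.09695819  0.067     ]]
rear bottom [[ 0.53288511 -0.03038735  0.053     ]
 [ 0.56707739  0.01317251  0.053     ]] 0.05537664387275595 0.9053002588365358
right top [[ 0.57022999  0.00915249  0.103     ]
 [ 0.60374096 -0.01731705  0.103     ]] 0.042703889149090526 0.902258401661725
left top [[ 0.5324808  -0.02960762  0.103     ]
 [ 0.56996865 -0.05965354  0.103     ]] 0.04804264684463303 0.8951509295914108
cap [[ 0.56935814 -0.024629    0.133     ]]
line 0.19231801346783417 0.02023656236821346
cap [ 0.57035396 -0.03084103  0.1341385 ]
board [ 0.64557097 -0.06903894  0.05329445]
cap centre depth [ 0.56920138 -0.02412207  0.13244954] [ 0.57080578 -0.02532157  0.1298203 ] 1880
```

```bash
python3 - <<'E'
from h import *
command_gripper(.085,40)
movep((.571,-.025,.20),R(.90))
print(move_l((.571,-.025,.097),feed=.1,until_force=8)); s=sense();print(s["position"],s["wrist_force"],s["time_s"])
command_gripper(.03,40); s=sense();print(s["position"],s["wrist_force"],s["finger_gap"],s["time_s"],s["joint_pos"].round(2))
im,d=camera("wrist"); cv2.imwrite("pics/w2.png",im[:,:,::-1]);np.savez("pics/w2.npz",d=d,p=s["position"],R=s["tcp_rot"])
im,d=camera("top");cv2.imwrite("pics/t2c.png",cv2.resize(im[180:280,300:420,::-1],None,fx=5,fy=5))
E
```

```text
False
[ 0.57154314 -0.02498504  0.09766901] [0.3898288  0.7520361  0.41284154] 5.575
[ 0.57112316 -0.0253767   0.09772671] [-0.99340728 -1.73708328  6.47030138] 0.0556652046431947 5.9583 [ 0.    0.49 -0.04  1.92  0.03  0.73  0.84]
```

View pics/w2.png

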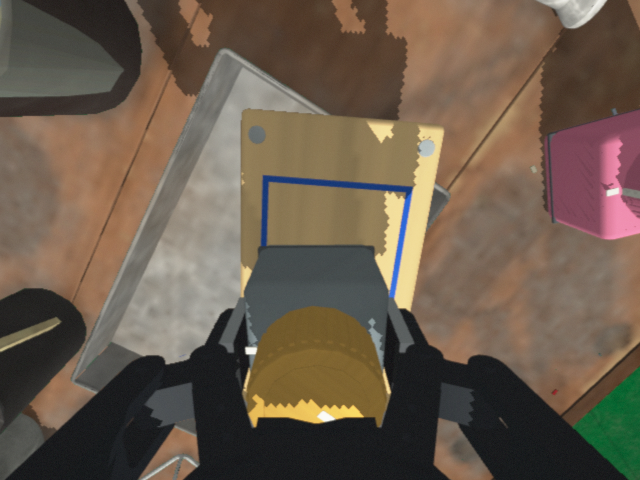

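The picture shows the jaws square on the pot's x faces (gap 55.7 mm), with the cap in between near (317,370). I'll slide it now.

```bash
python3 - <<'E'
from h import *
home=np.array([.6617,-.1007]);yd=np.array([-np.sin(.82),np.cos(.82)])
P=lambda k,z=.0975:np.r_[home+k*yd,z]
print(move_l(P(.06),R(.82),feed=.06)); s=sense();print(s["position"],s["wrist_force"],s["time_s"])
print(move_l(P(.012),feed=.06,until_force=20)); s=sense();print(s["position"],s["wrist_force"],s["time_s"])
print(move_l(P(-.008),feed=.02,until_force=15)); s=sense();print(s["position"],s["wrist_force"],s["ft_torque"],s["finger_gap"],s["time_s"], (s["position"][:2]-home)@yd)
im,d=camera("top");cv2.imwrite("pics/t3c.png",cv2.resize(im[160:260,320:440,::-1],None,fx=5,fy=5,interpolation=cv2.INTER_CUBIC))
im,d=camera("wrist"); cv2.imwrite("pics/w3.png",im[:,:,::-1])
E
```

```text
False
[ 0.61518968 -0.0552445   0.0978888 ] [-9.02836711  6.82442994 10.92100988] 7.1833
False
[ 0.65144638 -0.08835687  0.09788364] [-6.1723712   6.77840924  7.51468096] 8.1333
False
[ 0.66321306 -0.09875337  0.09805616] [-14.17187181  11.82876816  14.84236978] [ 2.3167608   2.94945539 -0.23280533] 0.055310814632180856 9.2833 0.0002217638270936524
```

View pics/t3c.png

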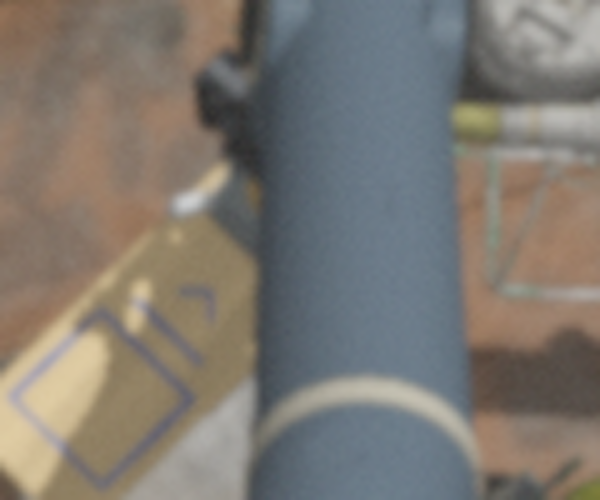

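View pics/w3.png

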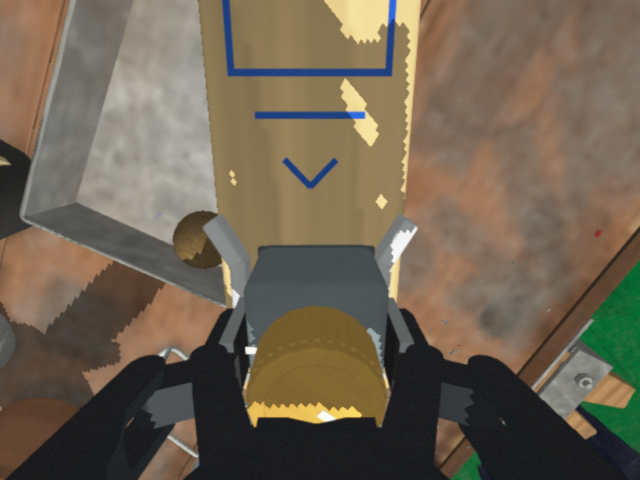

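```bash
python3 - <<'E'
from h import *
s=sense();W=wcam(s["position"],s["tcp_rot"]);home=np.array([.6617,-.1007]);yd=np.array([-np.sin(.82),np.cos(.82)]);xd=np.array([yd[1],-yd[0]])
for n,uv in dict(potL=(262,247),potR=(374,247),flareL=(210,222),flareR=(411,222),line=(310,115),markL=(231,73),markR=(390,73)).items():
    p=ray("",[uv],.067 if "flare" in n else .053,W)[0,:2]-home; print(n,p@xd,p@yd)
print(s["joint_pos"].round(2),s["time_s"],s["wrist_force"])
E
```

```text
potL -0.02531399163498893 0.0252425233847261
potR 0.03197887399172065 0.025438117895097527
flareL -0.04617571201413336 0.04197477921918443
flareR 0.045692755769793446 0.042276673151704754
line -0.0005879349652510275 0.08864649758248326
markL -0.035225001711494466 0.10583864510472483
markR 0.034554027694103935 0.10602235916272024
[ 0.1   0.62 -0.02  1.67  0.    0.86  0.91] 9.3833 [-15.90270668  12.51755015  14.74507397]
```

```bash
python3 - <<'E'
from h import *
home=np.array([.6617,-.1007]);yd=np.array([-np.sin(.82),np.cos(.82)])
for k in (-.012,-.016):
    print(move_l(np.r_[home+k*yd,.0975],feed=.02)); s=sense();print(s["position"],(s["position"][:2]-home)@yd,s["wrist_force"],s["time_s"])
E
```

```text
False
[ 0.66346007 -0.09891073  0.09820458] -6.618946250622307e-05 [-22.92929033  15.38420406  22.91935069] 9.7333
False
[ 0.66377247 -0.0990785   0.09839081] -0.0004090601360033446 [-29.97877175  19.29205717  30.29069313] 10.0833
```

```bash
python3 - <<'E'
from h import *
home=np.array([.6617,-.1007]);yd=np.array([-np.sin(.82),np.cos(.82)])
move_l(np.r_[home+.0*yd,.0975],feed=.05)
s=sense();print(s["position"],s["wrist_force"])
command_gripper(.085,40)
s=sense();print(s["position"],s["wrist_force"],s["time_s"])
move_l(np.r_[home,.23],feed=.12)
s=sense();print(s["position"],s["wrist_force"],s["time_s"])
im,d=camera("wrist"); cv2.imwrite("pics/w4.png",im[:,:,::-1]);np.savez("pics/w4.npz",d=d,p=s["position"],R=s["tcp_rot"])
cv2.imwrite("pics/w4c.png",cv2.resize(im[230:420,240:400,::-1],None,fx=3,fy=3,interpolation=cv2.INTER_CUBIC))
E
```

```text
[ 0.66216512 -0.09846203  0.09782233] [-0.70466694  5.96644032  3.90981351]
[ 0.66160678 -0.10166164  0.09720747] [-0.03179222 -0.78460996  0.34519004] 10.9583
[ 0.66115891 -0.10061669  0.22892138] [ 0.03115495  0.7506689  -0.19850428] 12.2083
```

View pics/w4.png

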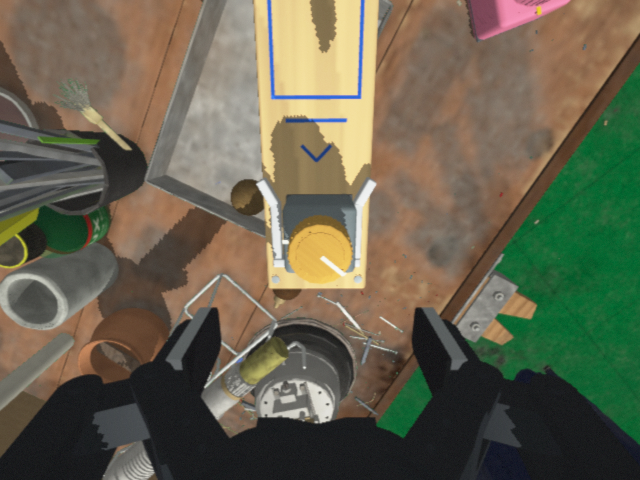

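View pics/w4c.png

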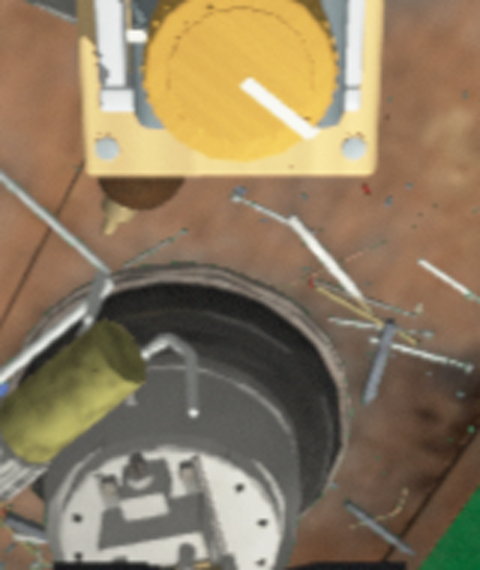

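```bash
python3 - <<'E'
from h import *
f=np.load("pics/w4.npz");W=wcam(f["p"],f["R"]);home=np.array([.6617,-.1007]);yd=np.array([-np.sin(.82),np.cos(.82)]);xd=np.array([yd[1],-yd[0]])
c=lambda l:(np.array(l)+.5)/3-.5+[240,230]
r=lambda l,z:ray("",c(l),z,W)
cap=r([(241,70)],.1323)[0];print("cap",cap,(cap[:2]-home)@xd,(cap[:2]-home)@yd)
P=cloud(W,f["d"]);m=(P[...,2]>.128)&(P[...,2]<.137)&(np.hypot(P[...,0]-.66,P[...,1]+.1)<.05);print(P[m].mean(0),(P[m].max(0)+P[m].min(0))/2,P[m].max(0)-P[m].min(0))
L=r([(246,82),(313,134)],.1323);d=L[1]-L[0];a=np.arctan2(d[1],d[0]);print("cap_turn",(a-.82-np.pi)%(2*np.pi))
for n,uv in dict(bl=(88,174),br=(376,172)).items():
    p=r([uv],.053)[0,:2]-home;print(n,p@xd,p@yd)
for n,uv in dict(potrearL=(286,196),potrearR=(354,196)).items():
    p=ray("",[uv],.053,W)[0,:2]-home;print(n,p@xd,p@yd)
E
```

```text
cap [ 0.66134078 -0.0973254   0.1323    ] 0.0022222587260585847 0.0025648616410814513
[ 0.66107046 -0.09706817  0.1327197 ] [ 0.66252751 -0.09818688  0.13162288] [0.04576071 0.04547352 0.00718582]
cap_turn 2.450977569027727
bl -0.045729166368660555 -0.06258582620089566
br 0.04632410759554159 -0.06175748534178018
potrearL -0.02693802913980941 0.02619122995572601
potrearR 0.03261663078050838 0.026235096251617497
```

```bash
python3 - <<'E'
from h import *
c=[.6615,-.0977]
movep((*c,.20),R(1.9)); s=sense();print(s["joint_pos"].round(2),s["time_s"])
print(move_l((*c,.133),feed=.08,until_force=8)); s=sense();print(s["position"],s["wrist_force"])
command_gripper(.03,40); s=sense();print(s["position"],s["wrist_force"],s["ft_torque"],s["finger_gap"],s["time_s"],s["joint_pos"].round(3))
im,d=camera("wrist"); cv2.imwrite("pics/w5.png",im[:,:,::-1])
for y in (1.9,1.,0,-.8): print(np.round(inverse_kinematics((*c,.133),R(y)),2))
E
```

```text
[ 0.25  0.52 -0.25  1.6   0.14  1.04  1.87] 13.175
False
[ 0.66197683 -0.09772033  0.13358553] [-0.14506966 -0.31655073 -0.41074995]
[ 0.6619965  -0.09837713  0.13372253] [-0.2273925  -1.30347441  2.88911599] [-0.21964681 -0.02524068  0.00423931] 0.0428981162911939 14.625 [ 0.247  0.587 -0.235  1.653  0.164  0.919  1.85 ]
[ 0.25  0.59 -0.24  1.65  0.16  0.92  1.85]
[ 0.09  0.57 -0.01  1.66  0.01  0.9   1.08]
[-0.08  0.58  0.23  1.68 -0.16  0.9   0.22]
[-0.21  0.61  0.43  1.68 -0.3   0.92 -0.46]
```

View pics/w5.png

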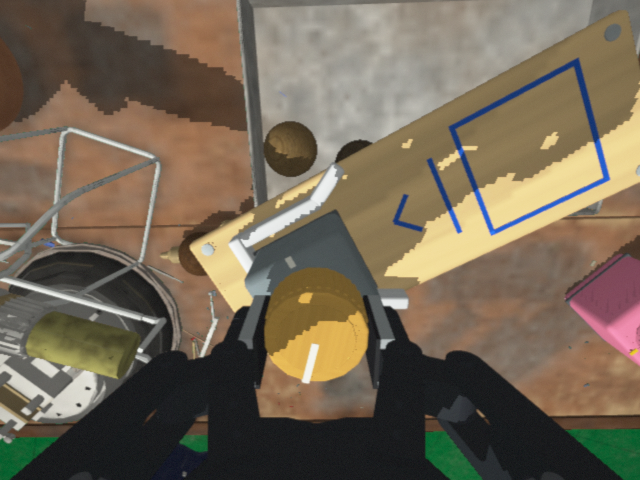

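```bash
python3 - <<'E'
from h import *
c=[.6615,-.0977]; t=0; 
def go(t):
    q=inverse_kinematics((*c,.133-.00095*min(t,2.45)),R(1.9-t)); move_joints(q); s=sense()
    print(round(t,2),s["position"].round(4),"F",s["wrist_force"].round(1),"T",s["ft_torque"].round(3),round(s["finger_gap"],4),round(s["time_s"],2),flush=True); return s
for t in [.4,.8,1.2,1.6,2.0,2.2,2.3,2.4,2.5,2.55,2.6,2.65,2.7]:
    s=go(t)
    if abs(s["ft_torque"][2])>.35 and t>2.2: break
E
```

```text
0.4 [ 0.662  -0.0983  0.1333] F [-0.9 -2.2  4.7] T [-0.522 -0.085 -0.058] 0.0423 15.1
0.8 [ 0.6621 -0.0982  0.1329] F [ 0.1 -3.4  5.4] T [-0.523 -0.137 -0.102] 0.0429 15.53
1.2 [ 0.6621 -0.0982  0.1325] F [ 0.7 -2.8  5.1] T [-0.561 -0.08  -0.022] 0.0429 15.95
1.6 [ 0.6622 -0.0982  0.1321] F [ 0.2 -2.6  6.5] T [-0.508 -0.188 -0.071] 0.0426 16.38
2.0 [ 0.6623 -0.0982  0.1317] F [ 0.8 -2.3  6.2] T [-0.558 -0.188 -0.077] 0.0425 16.79
2.2 [ 0.6623 -0.0983  0.1315] F [ 0.5 -3.   6.2] T [-0.514 -0.263 -0.105] 0.043 17.07
2.3 [ 0.6623 -0.0982  0.1314] F [ 0.6 -2.4  6.4] T [-0.534 -0.219 -0.072] 0.0426 17.32
2.4 [ 0.6623 -0.0983  0.1313] F [ 1.1 -2.3  5.7] T [-0.586 -0.184 -0.095] 0.0424 17.57
2.5 [ 0.6616 -0.098   0.1312] F [-1.5 -1.3  8.2] T [-0.456  0.159  0.27 ] 0.0427 17.82
2.55 [ 0.6606 -0.0978  0.1312] F [-3.6 -0.7  9.4] T [-0.384  0.82   0.509] 0.0428 18.07
```

```bash
python3 - <<'E'
from h import *
sleep(.3); s=sense(); z=s["tcp_rot"][:,2]; print(np.arctan2(z[1],z[0]),s["position"],s["ft_torque"])
im,d=camera("wrist"); cv2.imwrite("pics/w6.png",im[:,:,::-1]);np.savez("pics/w6.npz",p=s["position"],R=s["tcp_rot"])
cv2.imwrite("pics/w6c.png",cv2.resize(im[200:400,220:420,::-1],None,fx=3,fy=3,interpolation=cv2.INTER_CUBIC))
E
```

```text
-0.642922661514333 [ 0.66056967 -0.09778655  0.13117539] [-0.36897732  0.75564114  0.45768084]
```

View pics/w6c.png

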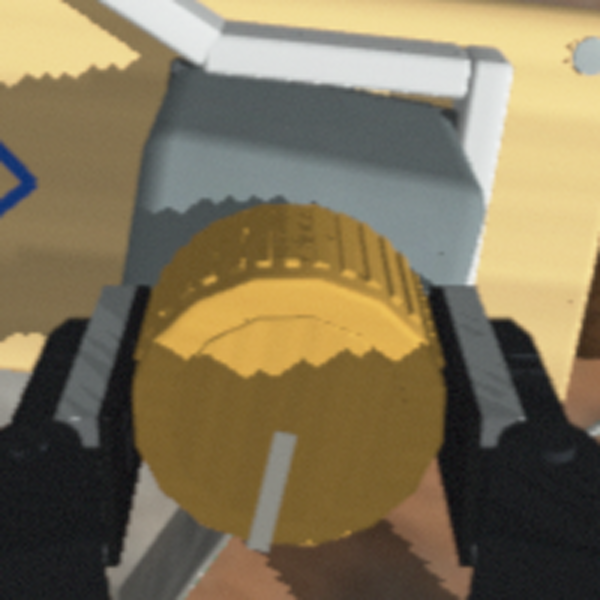

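View pics/w6.png

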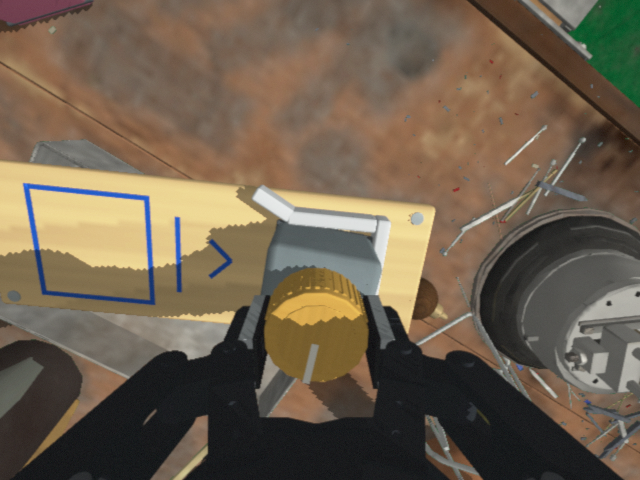

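```bash
cat > m.py <<'E'
from h import *
def yaw(f,pts,z,c):
    W=wcam(f["p"],f["R"]);L=ray("",(np.array(pts)+.5)/3-.5+c,z,W);d=L[1]-L[0];return np.arctan2(d[1],d[0])
E
python3 - <<'E'
from m import *
f=np.load("pics/w6.npz");c=[220,200]
l=yaw(f,[(285,435),(260,545)],.13,c)
w=yaw(f,[(207,68),(462,95)],.067,c); p=yaw(f,[(180,66),(445,108)],.053,c); pt=yaw(f,[(160,143),(482,195)],.103,c)
print("line",l,"wall(-y dir)",w,"+pi/2",w+np.pi/2,"pot",p+np.pi/2,pt+np.pi/2)
for y in(w,p,pt): print("turn",(l-(y+np.pi/2)-np.pi+np.pi)%(2*np.pi)-np.pi)
E
```

```text
line -2.405159214556753 wall(-y dir) -0.7513618831950004 +pi/2 0.8194344435998961 pot 0.7654491359055822 0.7581936464216253
turn -0.08300100456685655
turn -0.02901569687254213
turn -0.021760207388584973
```

```bash
python3 - <<'E'
from h import *
c=[.6615,-.0977]
for t in (.4,.8,1.2,1.6):
    move_joints(inverse_kinematics((*c,.1308+.00095*t),R(-.65+t))); s=sense()
    print(t,s["position"].round(4),"F",s["wrist_force"].round(1),"T",s["ft_torque"].round(3),round(s["time_s"],2),flush=True)
sleep(.3); s=sense(); z=s["tcp_rot"][:,2]; print(np.arctan2(z[1],z[0]),s["finger_gap"])
im,d=camera("wrist"); cv2.imwrite("pics/w7.png",im[:,:,::-1]);np.savez("pics/w7.npz",p=s["position"],R=s["tcp_rot"])
cv2.imwrite("pics/w7c.png",cv2.resize(im[200:400,220:420,::-1],None,fx=3,fy=3,interpolation=cv2.INTER_CUBIC))
E
```

```text
0.4 [ 0.6605 -0.0979  0.1316] F [-3.7 -2.   8.9] T [-0.299  0.669  0.014] 18.84
0.8 [ 0.6604 -0.0978  0.1319] F [-4.4 -1.5  8.8] T [-0.246  0.685  0.043] 19.26
1.2 [ 0.6604 -0.0978  0.1323] F [-4.  -1.7  8.1] T [-0.267  0.673  0.053] 19.68
1.6 [ 0.6603 -0.0978  0.1327] F [-3.2 -1.5  7.6] T [-0.26   0.769 -0.023] 20.11
0.9550583629433276 0.04278554533948386
```

View pics/w7c.png

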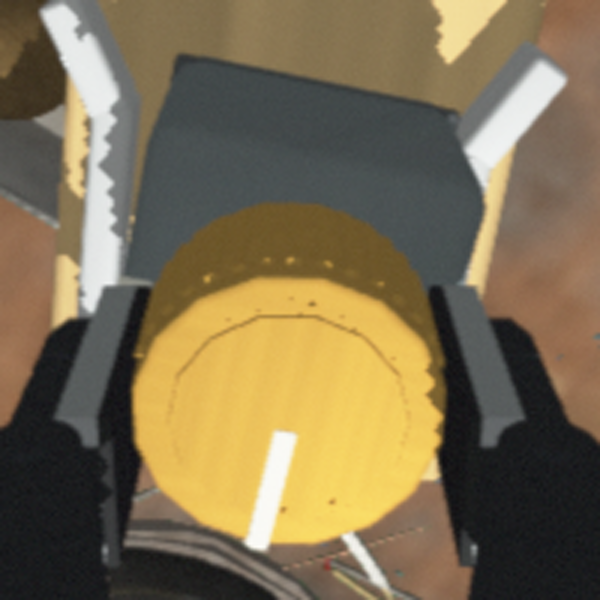

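```bash
python3 - <<'E'
from m import *
f=np.load("pics/w7.npz");c=np.array([220,200]);W=wcam(f["p"],f["R"])
l=yaw(f,[(285,432),(257,548)],.131,c)
p=yaw(f,[(182,57),(452,110)],.053,c); pt=yaw(f,[(158,137),(484,205)],.103,c)
print(l,p,pt); 
for y in(p,pt): print("turn",(l-y-np.pi)%(2*np.pi))
home=np.array([.6617,-.1007]);yd=np.array([-np.sin(.82),np.cos(.82)]);xd=np.array([yd[1],-yd[0]])
q=(ray("",(np.array([(182,57),(452,110)])+.5)/3-.5+c,.053,W)[:,:2]).mean(0)
cen=q-.028*np.array([-np.sin(p),np.cos(p)])-home;print("centre",cen@xd,cen@yd)
for n,uv in dict(fl=(45,10),fr=(565,78)).items():
    e=ray("",[(np.array(uv)+.5)/3-.5+c],.067,W)[0,:2]-home;print(n,e@xd,e@yd)
s=sense();print(s["time_s"],s["qd"].round(4),s["wrist_force"])
E
```

```text
-0.8196303738006597 0.7548586390636415 0.7368538710801295
turn 1.5671036407254917
turn 1.5851084087090044
centre 0.001718277856470797 0.0005627452871757805
fl -0.049161875153232094 0.039604204296904776
fr 0.04835720558590078 0.039842052053656506
20.4583 [-0.0014  0.0014  0.0007  0.0016  0.001   0.0014 -0.0007] [-4.32805458 -1.20325835  7.33230228]
```

```bash
python3 - <<'E'
from h import *
yd=np.array([-np.sin(.82),np.cos(.82)])
c=np.array([.6615,-.0977])
for k in (.003,.006):
    move_joints(inverse_kinematics(np.r_[c-k*yd,.1323],R(.95))); s=sense()
    print(k,s["position"].round(4),((s["position"][:2]-c)@yd).round(4),"F",s["wrist_force"].round(1),"T",s["ft_torque"].round(3),s["time_s"])
sleep(.3); s=sense(); z=s["tcp_rot"][:,2]; print(np.arctan2(z[1],z[0]),s["finger_gap"])
im,d=camera("wrist"); cv2.imwrite("pics/w8.png",im[:,:,::-1]);np.savez("pics/w8.npz",p=s["position"],R=s["tcp_rot"])
cv2.imwrite("pics/w8c.png",cv2.resize(im[200:400,220:420,::-1],None,fx=3,fy=3,interpolation=cv2.INTER_CUBIC))
im,d=camera("scene");cv2.imwrite("pics/s8c.png",cv2.resize(im[190:290,280:420,::-1],None,fx=5,fy=5,interpolation=cv2.INTER_CUBIC))
E
```

```text
0.003 [ 0.6608 -0.0981  0.1327] 0.0002 F [-8.4 -0.4 12. ] T [0.309 1.834 0.052] 20.7083
0.006 [ 0.6617 -0.0988  0.133 ] -0.0009 F [-12.2   3.4  16.7] T [ 0.811  2.729 -0.025] 20.9583
0.9564281639446592 0.04264766309572364
```

View pics/w8c.png

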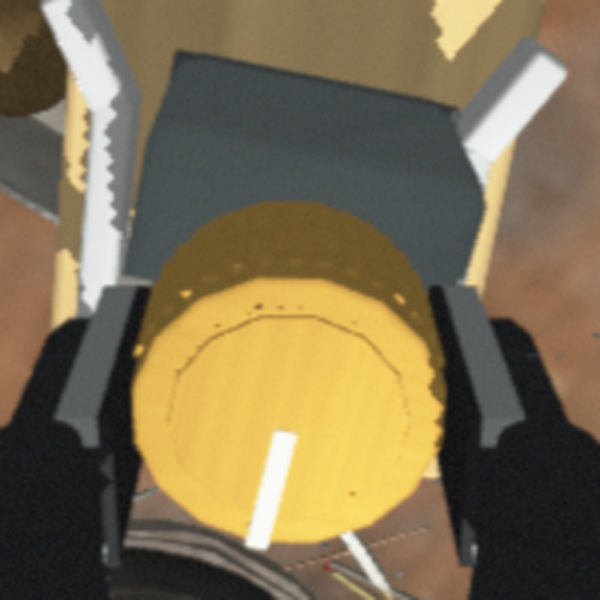

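View pics/s8c.png

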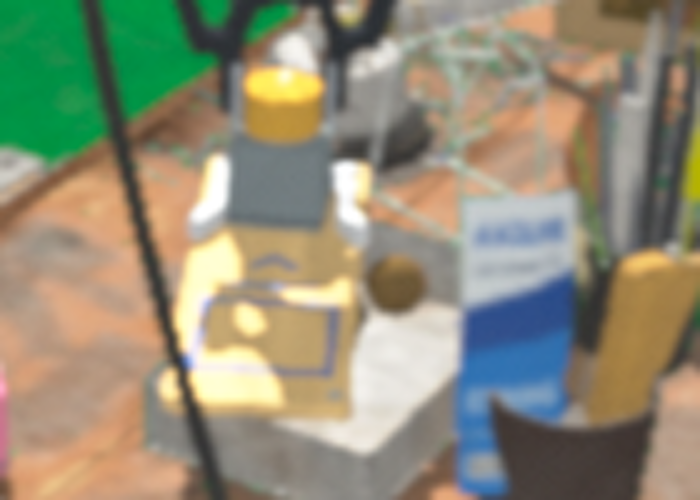

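```bash
python3 - <<'E'
from m import *
yd=np.array([-np.sin(.82),np.cos(.82)])
c=np.array([.6615,-.0977])
move_joints(inverse_kinematics(np.r_[c-.0015*yd,.1325],R(.95)));sleep(.4)
s=sense();print(s["position"].round(4),((s["position"][:2]-c)@yd).round(4),"F",s["wrist_force"].round(1),"T",s["ft_torque"].round(3),s["finger_gap"],s["time_s"],abs(s["qd"]).max())
im,d=camera("wrist"); cv2.imwrite("pics/w9c.png",cv2.resize(im[200:400,220:420,::-1],None,fx=3,fy=3,interpolation=cv2.INTER_CUBIC))
f=dict(p=s["position"],R=s["tcp_rot"]);np.savez("pics/w9.npz",**f)
W=wcam(**{"p":f["p"],"Rt":f["R"]});P=cloud(W,d)
m=(np.hypot(P[...,0]-.661,P[...,1]+.098)<.019)&(P[...,2]>.12);q=P[m];A=np.c_[q[:,:2],np.ones(len(q))];k=np.linalg.lstsq(A,q[:,2],rcond=None)[0];print("cap top z",q[:,2].mean(),"slope",k[:2],len(q))
m=(np.abs((P[...,:2]-[.662,-.1])@[yd[1],-yd[0]])<.03)&(((P[...,:2]-[.662,-.1])@yd)>.05)&(((P[...,:2]-[.662,-.1])@yd)<.1)&(abs(P[...,2]-.053)<.01);q=P[m];A=np.c_[q[:,:2],np.ones(len(q))];k=np.linalg.lstsq(A,q[:,2],rcond=None)[0];print("board z",q[:,2].mean(),"slope",k[:2],len(q))
E
```

```text
[ 0.6605 -0.0979  0.1327] 0.0006 F [-6.  -0.4  9.4] T [ 0.028  1.214 -0.067] 0.04320468409981509 22.0083 0.0014807063128160452
cap top z 0.16218239525866063 slope [-1.72863357  1.23474304] 11921
board z 0.0532402179351995 slope [-1.39473484e-03  3.06123900e-05] 9784
```

View pics/w9c.png

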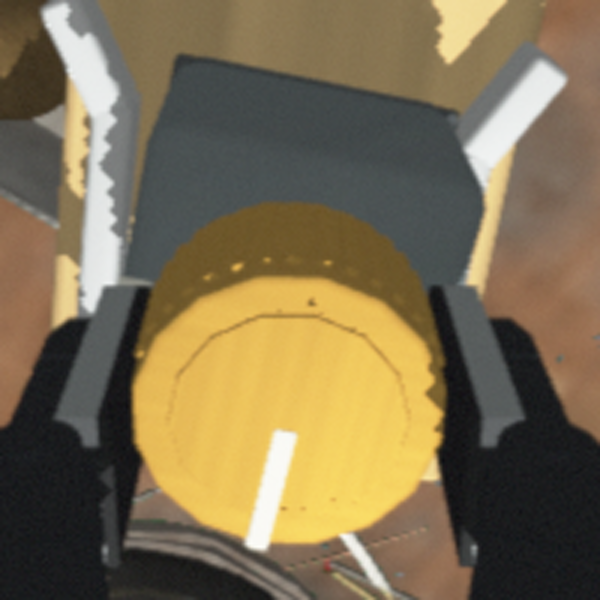

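```bash
python3 - <<'E'
from m import *
s=sense();im,d=camera("wrist");P=cloud(wcam(s["position"],s["tcp_rot"]),d)
m=(np.hypot(P[...,0]-.661,P[...,1]+.098)<.017)&(abs(P[...,2]-.132)<.005);q=P[m];A=np.c_[q[:,:2],np.ones(len(q))];k=np.linalg.lstsq(A,q[:,2],rcond=None)[0];print("cap top z",q[:,2].mean(),"slope",k[:2],len(q))
c=[220,200];f=dict(p=s["position"],R=s["tcp_rot"])
p=yaw(f,[(180,56),(452,110)],.053,c);l=yaw(f,[(285,432),(257,548)],.1315,c);print("pot yaw",p,"turn",(l-p-np.pi)%(2*np.pi))
E
```

```text
cap top z 0.13219704843754268 slope [-0.00448184 -0.00293908] 4596
pot yaw 0.7531900133233963 turn 1.568693303994488
```

```bash
python3 - <<'E'
from rig import *
finish_job()
s=sense();print(s["time_s"],s["finger_gap"],s["wrist_force"])
E
```

```text
the job is handed in; nothing more can be done
the job is handed in; nothing more can be done
```

I gripped the pot by its body and slid it home into the bay. I then screwed the cap down about 2.5 rad to its stop and backed it off a quarter turn. I handed the job in at about 22 s, still gripping the cap; no verdict was reported.

**Last checks**
- **Pot in the bay:** it is against the back wall. When I pushed it again through the cap, the tool moved only about 1 mm before the force built up. Its measured centre is about 2 mm from home. It is turned about 0.065 rad from the board's axis, against a limit of 0.14 rad (8 degrees).
- **Upright:** the cap's top lies within 0.006 rad of level.
- **Bottoming out:** torque rose to 0.5 N m at the stop, and the camera put the cap at about -0.02 to -0.03 rad, so effectively fully down.
- **Quarter turn back:** the camera reads 1.57 rad, with no slip in the fingers.
- **Grip:** finger gap is 43 mm with 40 N commanded, and the arm is still.

**Disagreements**
- **Home position:** estimates from the board's end and from the flared walls differ by several mm along the board. I relied on the wall contact instead.
- **Finger gap:** it reads about 2 mm less than the cap's stated 45 mm.
- **Other things on the bench:** I kept clear of them and felt no unexpected contact, but did not measure their positions again at the end.

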